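Open the bench incubator

ROBOT

A 6-joint arm with a two-finger parallel gripper is mounted at the origin on the work surface. World frame = base frame: x ahead of the robot, y to its left, z up, the work surface at z = 0. Lengths are in m, angles in rad, forces in N, time in s.
With the tool pointing down it reaches from about 0.25 to 0.8 m from the base axis. Payload 3.9 kg.
Tool frame: the origin (TCP) lies midway between the tips of the shut fingers; the grasp point (between the pads) lies 19 mm behind it; z points along the fingers, y is the line along which they close (so a half turn about z gives the same grasp; the last joint's range is limited). The gripper opens to 85 mm and grips with 20 to 120 N. Pads are 22 mm wide; open, the fingers measure 114 mm over their backs; the gripper's body (76 mm by 85 mm) begins 54 mm behind the grasp point. The pads swing forward as they close: fully open they stand 13 mm farther back than shut.
Start: joints at [1.226, 0.26, -0.138, 1.173, 0, 1.571], TCP at [0.177, 0.494, 0.231] pointing down, gripper open.
Joint ranges: [-2.78, 2.78], [-0.83, 1.72], [-1.28, 1.37], [-1.9, 2.12], [-1.57, 1.48], [-3.14, 3.14]. Speed limits (rad/s): [2.57, 2.57, 3.14, 3.14, 3.14, 3.14].

INTERFACE

Orientations are given as a rotation vector (axis times angle).
In Python, from workcell import ctrl gives the robot as it stands.
- The arm moves only by the shell command python3 -m pendant 'ROWS' [FORCE]. ROWS is JSON, a list of rows, each a list of 7 numbers: the turn, a rotation vector about the tool's x, y, z in rad, then the shift along the tool's x, y, z in mm, then the finger opening in mm, from 0 to 85.4. In form: [[wx, wy, wz, tx, ty, tz, jaw], ...]. A call has exactly 8 rows; each row is the pose to reach, as a shift and turn from the pose commanded when the call began, along the tool's axes at that moment; what a row does not reach only later rows make up. A row lasts 1/8 s, in which the tool goes at most 62.5 mm and 10.7 degrees, less where a joint would pass 70% of its speed; a pose out of reach is approached as far as the arm can. A call with a gripper value outside its range is refused whole. The fingers move at their own pace and stop on an object; FORCE is the grip in N (left out, the last holds). Time passes only in rows, so rows that repeat a pose let the fingers close, or fill a call up. It gives the time, the measured TCP pose, the force, the opening and the grip force at its end, in the units of the state.
- ctrl.state(): the state, without advancing time (a new reading comes with each control period).
- ctrl.get_image(name): name is "scene" or "side" or "wrist"; returns a dict with "color" (400x640x3 uint8, blue, green, red), "range_z" (400x640 float32, m along the optical axis (not along the pixel's ray), 0 where there is no reading), "K" (3x3 intrinsics, pixels), "origin" and "attitude" of the camera in the world. Camera axes: x right, y up, looking along -z (the intrinsics and any distortion apply to the point x, -y, -z); pixel columns grow to the right and rows downward; lengths in m; the calibration is good to about 2 mm. A picture is of the moment at which its call begins.
- ctrl.sign_off(): hands the job in; it is judged then, once.
Trained networks look in a picture, given as the dict that the camera call returned (one of the last four; its "shot" number tells which), for a name from the list of things; names that differ only in an ending like _2 or _b are one class to them, and where a whole thing is asked for, a point or a joint stands for the part that bears it (a point fixed in the world has none). Each returns a list of dicts, best first, with "score" (0 to 1); they miss things now and then, are a little off and sometimes report something else, mostly with a low value. They report only what shows in the picture. A call takes as long as a camera call.
- ctrl.recognise(picture, label): "bbox" ([centre column, centre row, width, height] in pixels, round what is visible of it).
- ctrl.masks_of(picture, label): "region" (400x640 bool, what is visible of it) and "bbox" ([centre column, centre row, width, height] in pixels, round what is visible of it).
The state is a dict: "t": time; "q": joint angles; "qvel": joint speeds; "joint_efforts": joint torques, N m; "eef_pos": TCP position; "tool_rot": TCP orientation; "wrist_force": force on the tool from outside, world axes, zero at the start; "wrist_torque": the same for the moment, N m; "width": finger opening in m; "finger_force": force on a finger pad.
Only numpy, scipy, OpenCV 4.12 (cv2) and the standard library are available. Lean on these libraries where they do the work, as an engineer would, in place of code of your own. Each camera call takes 0.05 s, during which the arm holds its last target. There are 200 camera calls.

TASK

On the lab bench stand two small white cabinets side by side. Take the door of the incubator, the one with the glass window and the round vent stack on its top, by its handle and swing it wide open, to about a right angle, so that the tubes inside can be reached; then let go. Keep the solid-doored slide cabinet next to it shut.

Things in the scene. Friction and masses are not known exactly. Their poses are not given: they have to be found in the camera images.
- incubator_door (a joint): Opening of the incubator's windowed door, rad: 0 shut, stop at 1.9; starts shut or up to 9 degrees ajar. Door 206 mm wide, 254 high, 18 thick, on the cabinet's front, which faces roughly to the robot (-x); hinged at its -y edge, handle near its +y edge; opens towards the robot, counter-clockwise seen from above. No latch; hinge friction about 0.15 N m: stays where left.
- incubator_handle (a point): Upright round steel bar on the incubator's door, 16 mm thick, 120 mm long, axis 45 mm in front of the door's face (37 mm gap). Origin: point to grip, on the axis, 20 mm below the bar's top, 233 mm above the bench, 27 mm below the cabinet's top. Bar is free all round down to its upper post (28 mm below origin, 12 mm thick). x to the door, y along it away from the hinge, z up; turns with the door.
- incubator_door_hinge (a point): Point on the upright hinge axis of the incubator's door, level with the handle's origin, which lies 176 mm along the door from it and 63 mm out from it. Axes as the handle's. The incubator is a fixed white cabinet 200 mm deep, 210 wide, 260 high, with a round steel vent stack (66 mm wide, 58 tall) at the back of its top.
- slide_cabinet_door (a joint): Opening of the slide cabinet's door, rad, 0 shut; keep it shut. That cabinet stands to the left or right of the incubator, fixed; same size, colour, hinge side and handle, but its door is solid, without window, and its top has no vent stack, only a loose flat grey slide box.

How it is judged:
On the way:
1. The fingers take the incubator door's handle while the door is still less than 0.4 rad open (contact force between the fingers and incubator_door_c1 above 0.5 N and value of joint incubator_door below 0.4 rad), for 0.05 s.
At the end, for the whole second after the job is handed in: The incubator's door stands open by more than 1.22 rad (about 70 degrees; farther is fine), let go and at rest; the slide cabinet's door is shut (less than 0.1 rad) (value of joint incubator_door above 1.22 rad and velocity of joint incubator_door between -0.05 and 0.05 rad/s and value of joint slide_cabinet_door below 0.1 rad); the robot touches nothing.
It fails at once if The slide cabinet's door is opened by more than 0.15 rad (value of joint slide_cabinet_door above 0.15 rad).
It also fails if it takes over 35 s, if anything falls off the work surface, if the arm or the gripper's body presses on something with over 40 N, if the wrist force passes 120 N, or if a joint passes its speed limit or range.

## Working session

There is one attempt and no reset: what is moved stays moved. The work goes in short steps, Python scripts to look and compute and a shell command to move; the robot and the scene stay as the last step left them, time stands still between calls to the robot, and variables do not carry over. Pictures are saved under pics/ and viewed, at most 10 in all, crops included, and the job is handed in when it is done.

```bash
mkdir -p pics; cat > h.py <<'E'
import numpy as np, cv2
from scipy.spatial.transform import Rotation as R
from workcell import ctrl
def att(im):
    a=np.array(im["attitude"],float)
    if a.shape==(3,3): return a
    return R.from_rotvec(a).as_matrix() if a.size==3 else R.from_quat(a).as_matrix()
def pts(im,mask):
    v,u=np.nonzero(mask&(im["range_z"]>0)); z=im["range_z"][v,u]; K=im["K"]
    p=np.c_[(u-K[0][2])/K[0][0]*z,-(v-K[1][2])/K[1][1]*z,-z]
    return p@att(im).T+np.array(im["origin"])
E
python3 - <<'E'
from h import *
ims=[]
for n in ["scene","side"]:
    im=ctrl.get_image(n); ims.append(im["color"].copy())
    print(n,[k for k in im],im["attitude"],im["origin"],im["K"])
    for l in ["incubator_handle","incubator_door"]:
        for m in ctrl.masks_of(im,l)[:3]:
            p=pts(im,m["region"]); print(l,round(m["score"],2),np.round(m["bbox"]),len(p),np.round(np.median(p,0),3) if len(p) else'', np.round(np.percentile(p,[3,97],axis=0),3).tolist() if len(p) else '')
cv2.imwrite("pics/a.png",cv2.resize(np.vstack(ims),(480,600),interpolation=cv2.INTER_AREA))
print(ctrl.state())
E
```

```text
scene ['color', 'range_z', 'K', 'origin', 'attitude', 'shot'] [0.78979588 0.4083057  0.92513791] [ 1.25666464 -0.45444875  0.80192684] [[421.44407023   0.         323.09064267]
 [  0.         421.44407023 198.11562706]
 [  0.           0.           1.        ]]
incubator_handle 0.69 [248. 234.  83. 132.] 1383 [ 0.652 -0.218  0.252] [[0.577, -0.313, 0.045], [0.678, -0.12, 0.258]]
incubator_door 0.81 [248. 231.  80. 133.] 1508 [ 0.652 -0.221  0.251] [[0.568, -0.313, 0.001], [0.681, -0.115, 0.259]]
side ['color', 'range_z', 'K', 'origin', 'attitude', 'shot'] [ 0.79471981 -0.30997572 -0.70130564] [ 0.14240955 -0.52740099  0.77558748] [[385.2179283    0.         319.97105719]
 [  0.         385.2179283  198.85364561]
 [  0.           0.           1.        ]]
incubator_handle 0.92 [397. 238. 104. 118.] 7831 [ 0.643 -0.22   0.161] [[0.571, -0.31, 0.017], [0.665, -0.129, 0.258]]
incubator_door 0.87 [396. 240. 102. 115.] 7774 [ 0.643 -0.22   0.16 ] [[0.571, -0.31, 0.017], [0.664, -0.131, 0.258]]
{'t': 0.3, 'q': array([ 1.22598149e+00,  2.60241888e-01, -1.38538187e-01,  1.17269720e+00,
       -8.09768578e-06,  1.57080047e+00]), 'qvel': array([-0.00010758, -0.00254886,  0.00236215, -0.00018044, -0.00018017,
       -0.00113028]), 'joint_efforts': array([ 1.17147138e-03, -4.05227959e+01,  2.53786415e+01,  1.05582329e-02,
        1.03255040e-04, -1.45033954e-05]), 'eef_pos': array([0.17738325, 0.49387118, 0.23101128]), 'tool_rot': array([-5.38942298e-01, -3.09490882e+00,  1.05592527e-03]), 'wrist_force': array([ 0.08712279,  0.4906101 , -0.0414269 ]), 'wrist_torque': array([-0.06743951,  0.01483385,  0.02050696]), 'finger_force': 0.0, 'width': 0.08521650174675946}
```

View pics/a.png

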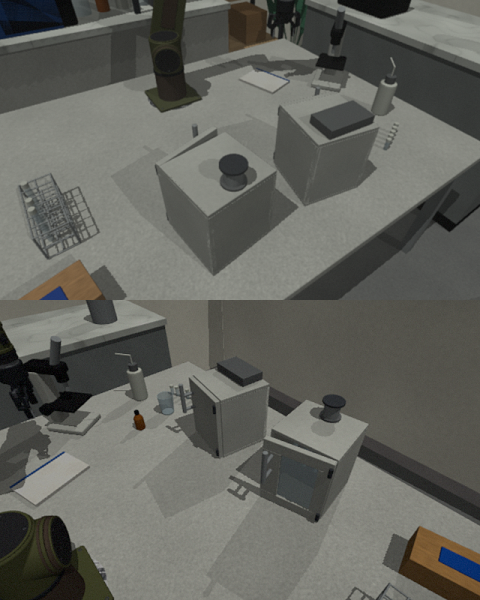

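The incubator is the right-hand cabinet, with its door ajar (scene picture, stack at 233,170; side picture, window at 295,480). The slide cabinet, with the grey box, is at +y. Next I fit the door plane and the handle.

```bash
cat > fit.py <<'E'
from h import *
def fit(name):
    im=ctrl.get_image(name); m=ctrl.masks_of(im,"incubator_door")[0]["region"]
    m=cv2.dilate(m.astype(np.uint8),np.ones((25,25)))>0
    p=pts(im,m); s=p[(p[:,2]>.03)&(p[:,2]<.25)]
    rng=np.random.default_rng(0); best=(0,)
    for _ in range(3000):
        a,b=s[rng.choice(len(s),2)][:,:2]; d=b-a; L=np.hypot(*d)
        if L<.08 or abs(d[1])<.5*L: continue
        n=np.array([-d[1],d[0]])/L; n*=-np.sign(n[0]); r=(s[:,:2]-a)@n; k=(abs(r)<.003).sum()
        if k>best[0]: best=(k,a,n)
    k,a,n=best; r=(s[:,:2]-a)@n; i=abs(r)<.004; c=s[i,:2].mean(0)
    n2=np.linalg.svd(s[i,:2]-c,full_matrices=False)[2][1]; n=n2*-np.sign(n2[0]); t=np.array([n[1],-n[0]]); t*=np.sign(t[1])
    e=(s[i,:2]-c)@t; print(name,k,"normal",n,"angle",np.degrees(np.arctan2(n[1],n[0])),"edges -y,+y",c+t*np.percentile(e,.5),c+t*np.percentile(e,99.5),np.ptp(np.percentile(e,[.5,99.5])))
    lo=c+t*np.percentile(e,.5)
    r=(p[:,:2]-c)@n; q=(p[:,:2]-lo)@t
    h=(r>.025)&(r<.06)&(q>.1)&(q<.24)&(p[:,2]>.12)&(p[:,2]<.27); hp=p[h]
    print("bar pts",h.sum(),np.median(hp,0),"r",np.percentile(r[h],[5,50,95]),"q",np.percentile(q[h],[5,50,95]),"z",np.percentile(hp[:,2],[2,50,98]))
    print("pred handle",lo+t*.176+n*.045)
    return im
if __name__=="__main__":
    im=fit("side"); fit("scene")
    cv2.imwrite("pics/b.png",cv2.resize(im["color"][130:330,240:480],(720,600)))
    # cabinet top corners
    for nm in ["side"]:
        m=np.ones((400,640),bool); p=pts(im,m); g=p[(abs(p[:,2]-.26)<.006)&(abs(p[:,0]-.7)<.25)&(abs(p[:,1]+.15)<.35)]
        print(len(g)); 
        g=g[(g[:,1]<-.1)]; r=cv2.minAreaRect(g[:,:2].astype(np.float32)); print(r, cv2.boxPoints(r))
E
python3 fit.py
```

```text
side 3349 normal [-0.94511713 -0.32673171] angle -160.92947684579127 edges -y,+y [ 0.67488716 -0.31044609] [ 0.60817605 -0.11747487] 0.2041770429056648
bar pts 354 [ 0.56837493 -0.16067775  0.20483742] r [0.03280547 0.05165083 0.05438941] q [0.17107467 0.17549874 0.18399025] z [0.13921925 0.20483742 0.25405515]
pred handle [ 0.57485211 -0.15880841]
scene 303 normal [-0.97058655 -0.24075248] angle -166.06904327704228 edges -y,+y [ 0.67731374 -0.31079243] [ 0.62826345 -0.11304763] 0.20373742782873083
bar pts 75 [ 0.58031223 -0.15690015  0.23800582] r [0.0546606  0.05673012 0.05932534] q [0.16735446 0.17235442 0.17852564] z [0.21760939 0.23800582 0.25451934]
pred handle [ 0.59126491 -0.15080306]
7484
((0.7209817171096802, -0.19943366944789886), (0.2957330346107483, 0.2105933427810669), 7.605332851409912) [[ 0.5604801  -0.1146332 ]
 [ 0.58835185 -0.323374  ]
 [ 0.8814833  -0.28423414]
 [ 0.8536116  -0.07549334]]
```

View pics/b.png

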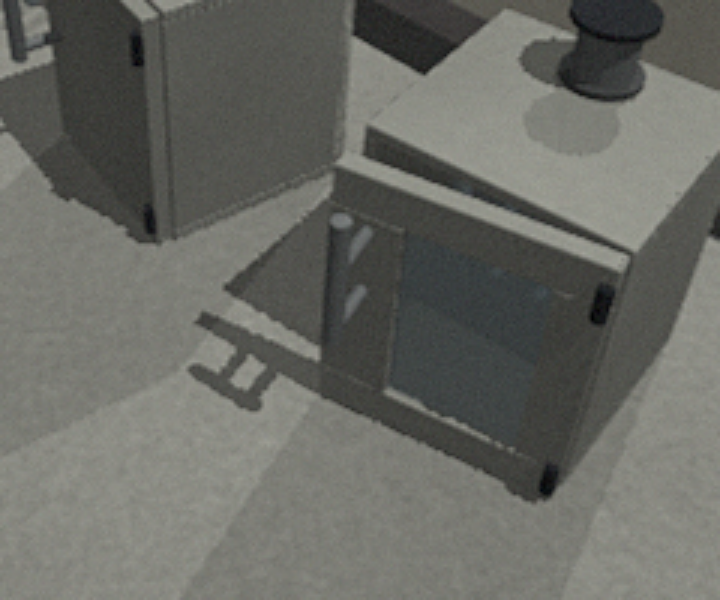

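The bar reads at (0.575, −0.160) with its top at z ≈ 0.253. In the crop the handle's top is at (342,220) and the door is about 10° ajar. I'll move up and across, turning so the fingers close along the door.

```bash
python3 -m pendant '[[0,0,0.17,0,0,-60,85],[0,0,0.34,-20,-16,-115,85],[0,0,0.51,-60,-48,-150,85],[0,0,0.68,-103,-83,-150,85],[0,0,0.85,-146,-118,-150,85],[0,0,1.02,-189,-153,-150,85],[0,0,1.19,-232,-188,-150,85],[0,0,1.36,-275,-222,-150,85]]' 20
cat > rel.py <<'E'
import sys
from h import *
# target: world xyz TCP (m), tool y angle deg -> tool-frame shift mm & turn
x,y,z,a=map(float,sys.argv[1:5]); s=ctrl.state()
M=R.from_rotvec(s["tool_rot"]).as_matrix(); a=np.radians(a)
T=np.c_[[-np.sin(a),np.cos(a),0],[np.cos(a),np.sin(a),0],[0,0,-1]]; T[:,0]=np.cross(T[:,1],T[:,2])
print("pos",s["eef_pos"].round(4),"yang",np.degrees(np.arctan2(M[1,1],M[0,1])).round(1),"q",s["q"].round(2),"w",round(s["width"],4),"F",s["wrist_force"].round(1),s["finger_force"])
print("shift",(M.T@(np.array([x,y,z])-s["eef_pos"])*1000).round(1),"turn",R.from_matrix(M.T@T).as_rotvec().round(3))
E
python3 rel.py .575 -.16 .36 -71
```

```text
t: 1.5
eef_pos: [0.3619, 0.1906, 0.3816]
tool_rot: [2.371, 2.061, 0.002]
wrist_force: [0.4, 0.3, -0.2]
width: 0.0851
finger_force: 0.0
pos [0.3619 0.1906 0.3816] yang -8.0 q [ 0.48  0.03 -0.02  1.51  0.    2.19] w 0.0851 F [ 0.4  0.3 -0.2] 0.0
shift [-317.6  259.8   21.6] turn [ 0.0e+00 -1.0e-03  1.1e+00]
```

```bash
python3 -m pendant '[[0,0,0.16,-44,36,0,60],[0,0,0.32,-90,74,0,60],[0,0,0.48,-136,111,0,60],[0,0,0.64,-182,149,0,60],[0,0,0.80,-228,187,0,60],[0,0,0.96,-274,224,0,60],[0,0,1.10,-318,260,10,60],[0,0,1.10,-318,260,22,60]]'
python3 rel.py .575 -.16 .222 -71
python3 - <<'E'
from fit import *
im=fit("side")
w=ctrl.get_image("wrist")["color"]
cv2.imwrite("pics/c.png",cv2.resize(np.vstack([im["color"][60:330,200:560],w[65:335,140:500]]),(400,600)))
E
```

```text
t: 2.5
eef_pos: [0.5781, -0.1611, 0.3569]
tool_rot: [3.098, 0.519, -0.002]
wrist_force: [-0.8, -0.1, -0.4]
width: 0.06
finger_force: 0.0
pos [ 0.5781 -0.1611  0.3569] yang -71.0 q [-0.27  0.39  0.37  1.56 -0.    2.54] w 0.06 F [-0.8 -0.1 -0.4] 0.0
shift [ -2.4  -2.1 134.9] turn [-0.     0.001  0.001]
side 3352 normal [-0.94530761 -0.3261802 ] angle -160.96290781300735 edges -y,+y [ 0.67492572 -0.31046319] [ 0.60827033 -0.11728822] 0.20435143706095962
bar pts 353 [ 0.56863825 -0.16065662  0.20513581] r [0.03339368 0.05167301 0.05448864] q [0.17118749 0.17564775 0.18382775] z [0.13904781 0.20513581 0.25418904]
pred handle [ 0.57497916 -0.15876716]
```

View pics/c.png

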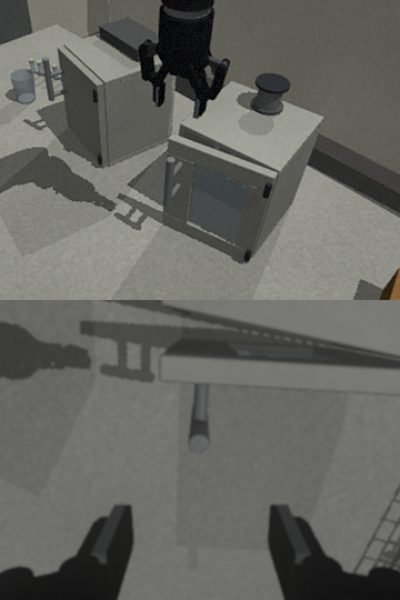

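Both views show the fingers above the bar. In the wrist view the bar top is at (200,440), centred between the fingers. I'll go down and grip.

```bash
python3 -m pendant '[[0,0,0,-2,-1,40,60],[0,0,0,-2,-1,80,60],[0,0,0,-2,-1,110,60],[0,0,0,-2,-1,135,60],[0,0,0,-2,-1,135,60],[0,0,0,-2,-1,135,10],[0,0,0,-2,-1,135,10],[0,0,0,-2,-1,135,10]]' 20
python3 rel.py .575 -.16 .222 -71
```

```text
t: 3.65
eef_pos: [0.5745, -0.1564, 0.2261]
tool_rot: [-3.096, -0.527, -0.003]
wrist_force: [-1.1, 3.6, 5.8]
width: 0.0149
finger_force: 21.3
pos [ 0.5745 -0.1564  0.2261] yang -70.7 q [-0.27  0.38  0.03  1.22  0.    2.54] w 0.0149 F [-1.1  3.6  5.8] 21.32076859474182
shift [-0.7  3.5  4.1] turn [-0.001 -0.002  0.006]
```

Gripped: width 14.9 mm, finger force 21 N. First part of the arc, 0.7 rad.

```bash
python3 -m pendant '[[0,0,-0.1,-17,7,0,10],[0,0,-0.2,-34,16,0,10],[0,0,-0.3,-49,26,0,10],[0,0,-0.4,-63,38,0,10],[0,0,-0.5,-77,52,0,10],[0,0,-0.6,-88,66,0,10],[0,0,-0.7,-99,82,0,10],[0,0,-0.7,-99,82,0,10]]' 20
python3 rel.py .575 -.16 .222 -71; python3 -c "
from fit import *
fit('side')"
```

```text
t: 4.65
eef_pos: [0.5006, -0.2672, 0.2259]
tool_rot: [-2.724, -1.551, 0.015]
wrist_force: [-19.2, 4.5, 15.4]
width: 0.015
finger_force: 23.2
pos [ 0.5006 -0.2672  0.2259] yang -30.7 q [-0.49  0.34 -0.03  1.21 -0.    1.62] w 0.015 F [-19.2   4.5  15.4] 23.1621216237545
shift [130.1   9.3   3.2] turn [-0.008  0.008  0.703]
side 2997 normal [-0.58416119 -0.81163767] angle -125.7437542751042 edges -y,+y [ 0.67192067 -0.32311081] [ 0.50500477 -0.20297618] 0.20565321251138763
bar pts 193 [ 0.50353676 -0.26591198  0.24141296] r [0.02846633 0.0565644  0.05978268] q [0.15290302 0.17343986 0.19306672] z [0.14406186 0.24141296 0.26857729]
pred handle [ 0.50278518 -0.25682213]
```

The door is at about 46° and follows well. The 19 N is a radial push, so I'll ease about 3 mm outward on the second half.

```bash
python3 -m pendant '[[0,0,-0.1,-18,5,0,10],[0,0,-0.2,-35,13,0,10],[0,0,-0.3,-51,24,0,10],[0,0,-0.4,-65,36,0,10],[0,0,-0.5,-79,50,0,10],[0,0,-0.6,-91,64,0,10],[0,0,-0.7,-101,80,0,10],[0,0,-0.7,-101,80,0,10]]' 20
python3 rel.py .575 -.16 .222 -71; python3 - <<'E'
from h import *
im=ctrl.get_image("side")
cv2.imwrite("pics/d.png",im["color"])
p=pts(im,np.ones((400,640),bool)); s=p[(p[:,2]>.235)&(p[:,2]<.262)&(p[:,0]>.4)&(p[:,0]<.72)&(p[:,1]<-.27)&(p[:,1]>-.45)]
r=cv2.fitLine(s[:,:2].astype(np.float32),cv2.DIST_HUBER,0,.01,.01); print(len(s),r.ravel())
E
```

```text
t: 5.75
eef_pos: [0.5203, -0.4008, 0.226]
tool_rot: [-2.034, -2.394, 0.02]
wrist_force: [-14.6, -8.5, 8.4]
width: 0.0156
finger_force: 22.3
pos [ 0.5203 -0.4008  0.226 ] yang 9.3 q [-0.65  0.5   0.21  1.29 -0.01  0.76] w 0.0156 F [-14.6  -8.5   8.4] 22.318724244832993
shift [228.8  92.8   1.2] turn [-0.003  0.014  1.401]
918 [ 0.9195172   0.39304975  0.53932065 -0.34466454]
```

View pics/d.png

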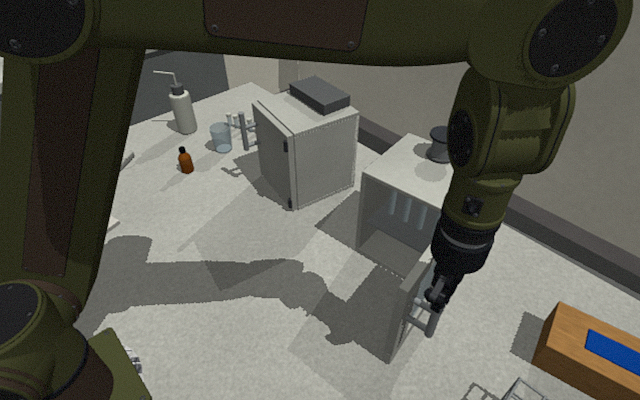

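The door stands at about a right angle: tubes visible at (405,210), gripper on the bar at (437,290). Letting go, then straight up.

```bash
python3 -m pendant '[[0,0,0,0,0,0,50],[0,0,0,0,0,0,50],[0,0,0,0,0,0,50],[0,0,0,0,0,-15,50],[0,0,0,0,0,-45,50],[0,0,0,0,0,-90,50],[0,0,0,0,0,-140,50],[0,0,0,0,0,-160,50]]'
python3 -m pendant '[[0,0,0,0,0,0,50],[0,0,0,0,0,0,50],[0,0,0,0,0,0,50],[0,0,0,0,0,0,50],[0,0,0,0,0,0,50],[0,0,0,0,0,0,50],[0,0,0,0,0,0,50],[0,0,0,0,0,0,50]]'
python3 - <<'E'
from h import *
im=ctrl.get_image("scene"); cv2.imwrite("pics/e.png",im["color"])
for m in ctrl.masks_of(im,"incubator_door")[:1]:
    p=pts(im,m["region"]); p=p[(p[:,2]>.24)&(p[:,2]<.265)]; print(m["score"],m["bbox"],cv2.fitLine(p[:,:2].astype(np.float32),cv2.DIST_HUBER,0,.01,.01).ravel())
E
```

```text
t: 6.8
eef_pos: [0.5261, -0.3952, 0.3892]
tool_rot: [2.025, 2.393, 0.001]
wrist_force: [0.5, 0.7, -0.1]
width: 0.05
finger_force: 0.0
t: 7.8
eef_pos: [0.5253, -0.3952, 0.3843]
tool_rot: [2.03, 2.398, 0.0]
wrist_force: [0.1, -1.0, -0.1]
width: 0.0502
finger_force: 0.0
0.98 [181.5, 239.7, 98.4, 135.7] [ 0.9819887   0.18893959  0.5735255  -0.3399116 ]
```

View pics/e.png

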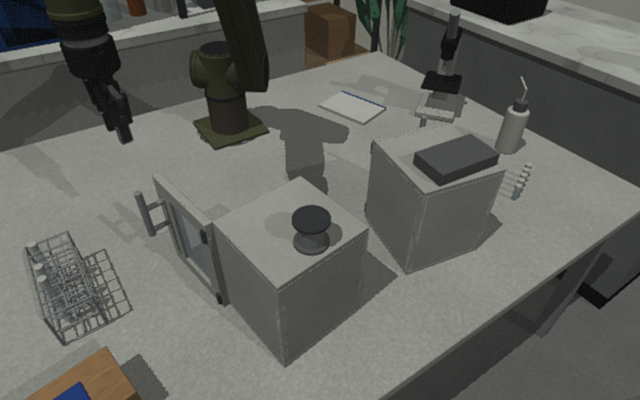

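The incubator door (170,235) stands wide open at about 90°, the gripper is clear at (120,130), and the slide cabinet (440,200) is shut and was not touched.

```bash
python3 -c "
from workcell import ctrl
print(ctrl.sign_off())"
```

```text
the job is handed in; nothing more can be done
None
```

The incubator door is open to about a right angle and released, the slide cabinet was left untouched and shut, and the job is handed in; the sign-off returned no verdict.

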